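# Set up the media dispenser: bottle under the nozzle, volume selector to the green dot

## Task

Get the media dispenser ready for the next fill: stand the empty white bottle (the open one with the blue ring round its neck) gently and upright on the dispenser's round drip tray, with its mouth centred under the nozzle, and turn the volume selector clockwise, click by click, from where it was left until its pointer rests on the green dot. Do not run past the green dot onto the red one, which would start the pump. Leave the full bottles, the dishes and the other small things on the worktop where they are.

Things in the scene. Friction and masses are not known exactly. Their poses are not given: they have to be found in the camera images.
- dispenser: media dispenser, fixed to the worktop. White console, x -100 to +105 mm and y -30 to +200 mm of its origin: front a panel sloping 32 degrees, rising from 55 mm high (x = -100) to 145 mm (x = +44), then a flat top at 145 mm. Black roller pump on its -y end, and beyond that a filling stand on a steel foot. Origin on the worktop, z up, operator's side at -x.
- tray_center (a point): centre of the top face of the drip tray of the filling stand: white disc 96 mm across with grey grating, top 16 mm above the worktop, at x -50, y -125 mm of the dispenser's origin. Axes as the dispenser's. Open in front (-x) and to -y; the console's side wall stands 95 mm to +y, a 12 mm column 243 mm tall 100 mm to +x.
- nozzle_tip (a point): lower end of the upright steel filling nozzle, 8 mm thick, 144 mm straight above tray_center; a 20 mm block and an arm from the column hold it from 32 mm higher up. A bottle on the tray leaves 34 mm free under it, so a gripper cannot be straight above the bottle: it must lean about 40 degrees, back to the operator's side (-x) or to -y.
- selector_grip (a point): grip point of the volume selector, on its turning axis 30 mm above the panel. z = turning axis, out of the panel (32 degrees from vertical, leaning to the dispenser's -x); x = where the pointer points, turning with it. Black bar 16 mm wide with parallel flat sides from 32 mm behind the axis to 23 mm ahead, then an 11 mm nose to 43 mm ahead; it stands up to 38 mm above the panel.
- dial: black dial plate 116 mm across, flush on the sloped panel round the selector; origin on the turning axis at the panel's face, z out of the panel, x up the slope. Twelve dots 49 mm from the axis mark the clicks: ten small white ones, a large green and, next clockwise, a large red. On it turns the selector's skirt, 60 mm across, 8 mm thick; otherwise flat and clear.
- selector (a joint): selector angle in rad, 0 at the anticlockwise stop, growing clockwise as seen facing the panel, stop at 5.76. 12 clicks, one every 30 degrees (0.5236). A click takes about 0.2 N m, so grip firmly; let go between two it springs to the nearer one. Starts at click 1, 2 or 3, seldom balanced between two. Green dot: click 7 (3.665). Red dot: click 8 (4.189).
- bottle: empty open bottle, white plastic, blue ring round the neck, loose, 0.08 to 0.15 kg: round body 58 mm across up to 80 mm, shoulder, neck 34 to 39 mm across; 110 mm tall, mouth 28 mm wide. Origin under its centre, z along its axis. It stands at one of three places, full bottles on the other two, 120 mm or more between centres.
- bottle_mouth (a point): centre of the empty bottle's mouth, on its axis 110 mm above its underside.
- full_a: full culture bottle with dark red contents, paper label and white screw cap, 58 mm across, 122 mm tall, loose; origin under its centre. Leave it standing.
- full_b: second full dark red culture bottle, same shape as full_a, loose; origin under its centre. Leave it standing.
- dishes_a: loose stack of five closed red agar dishes, 90 mm across, 75 mm tall; origin under its centre. Leave it alone.
- dishes_b: loose stack of two closed purple agar dishes, 90 mm across, 30 mm tall; origin under its centre. Leave it alone.
- cap: loose blue screw cap lying on the worktop, 51 mm across, 26 mm tall; origin under its centre. Leave it alone.
- vial: small dark vial with black cap, 29 mm across, 59 mm tall, loose; origin under its centre. Leave it alone.
- pen: blue marker pen lying on the worktop along its own x axis, 135 mm long, 14 mm thick; origin under its middle. Leave it alone.

How it is judged:
At the end, for the whole second after the job is handed in: The selector rests in click 7 at the green dot (within 0.1 rad of 3.665); the empty bottle stands still and upright (within 0.06 rad) on the drip tray (its underside within 4 mm of the tray's top), the centre of its mouth within 10 mm sideways of the nozzle's axis (value of joint selector between 3.565 and 3.765 rad and velocity of joint selector between -0.05 and 0.05 rad/s and horizontal distance between bottle_mouth and nozzle_tip below 0.01 m and angle between bottle's own z axis and vertical below 0.06 rad and z of bottle in the frame of tray_center between -0.004 and 0.004 m and linear speed of bottle below 0.02 m/s); the robot touches nothing.
It fails at once if the selector runs past the green dot onto the red one (beyond 3.95 rad) (value of joint selector above 3.95 rad).
It fails at once if the bottle is dropped onto the tray (falls free, touched by nothing, while more than 4 mm above it) or is rammed against the dispenser with more than 100 N (contact force between bottle and dispenser above 100 N or (contact force between bottle and anything else below 0.05 N and z of bottle in the frame of tray_center above 0.004 m and horizontal distance between bottle and tray_center below 0.06 m)).
It fails at once if another thing on the worktop is shifted by more than 30 mm or tipped by more than 0.4 rad (distance of any of full_a, full_b, dishes_a, dishes_b, cap, vial, pen from where it was at the start of the episode above 0.03 m or angle between any of full_a, full_b, dishes_a, dishes_b, cap, vial's own z axis and vertical above 0.4 rad).
It also fails if it takes over 72 s, if anything falls off the work surface, if the arm or the gripper's body presses on something with over 40 N, if the wrist force passes 120 N, or if a joint passes its speed limit or range.

## Robot

A 6-joint arm with a two-finger parallel gripper is mounted at the origin on the work surface. World frame = base frame: x ahead of the robot, y to its left, z up, the work surface at z = 0. Lengths are in m, angles in rad, forces in N, time in s.
With the tool pointing down it reaches from about 0.35 to 0.8 m from the base axis. Payload 7.3 kg.
Tool frame: the origin (TCP) lies between the finger pads; the fingertips stand 25 mm ahead of it and the grasp point (between the pads) lies 6 mm ahead of it (r.tip_extent is the distance from the TCP to the fingertips, in m); z points along the fingers, y is the line along which they close (so a half turn about z gives the same grasp; the last joint's range is limited). The gripper opens to 85 mm and grips with 20 to 120 N. Pads are 22 mm wide; open, the fingers measure 114 mm over their backs; the gripper's body (76 mm by 85 mm) begins 54 mm behind the grasp point. The pads swing forward as they close: fully open they stand 13 mm farther back than shut.
Start: joints at [1.046, 0.342, 1.524, -0, 1.275, -0.146], TCP at [0.194, 0.488, 0.256] pointing down, gripper open.
Joint ranges: [-2.53, 2.53], [-0.77, 2.02], [0.04, 2.7], [-1, 4.14], [0.28, 2.66], [-3.11, 3.11]. Speed limits (rad/s): [2.57, 2.57, 3.14, 3.14, 3.14, 3.14].

## Interface

Orientations are given as a unit quaternion [x, y, z, w].
In Python, from workcell import r, command_gripper, optics gives the robot as it stands. The module is installed in compiled form; this text tells all that it offers. Calls block until the motion is done:
- r.reach(position, orientation): joint-space move of the TCP to a pose.
- r.move_straight(position, orientation=None, speed=0.15, max_force=None): straight line of the TCP; orientation=None keeps the orientation; speed is the mean speed in m/s. With max_force (N) it stops when the force on the tool has changed by that much, and returns True; else False.
- r.movej(angles): joint-space move.
- command_gripper(opening, force=None): finger opening in m; force is the grip in N (None keeps the last); returns when the fingers have stopped.
- r.hold(seconds).
- r.solve_ik(position, orientation): joint angles nearest the present ones, or None.
- r.read_state(): the state.
- optics.get_image(name): name is "scene" or "top"; returns (picture, depth): 480x640x3 uint8, red, green, blue; 480x640 float32, m along the optical axis (not along the pixel's ray), 0 where there is no reading.
- optics.camera_model(name): a dict with "K" (3x3 intrinsics, pixels), "k1" (the pictures are not rectified: a ray, as slopes to the right and down, at radius r is drawn at 1 + k1 r^2 times it, then the intrinsics apply), "R" (3x3) and "t" (3): a world point X has camera coordinates R X + t. Camera axes: x right, y down, z forward; pixel columns grow to the right and rows downward; lengths in m; the calibration is good to about 2 mm. A picture is of the moment at which its call begins. camera_model takes no time and is no camera call.
A pose or a line that the arm cannot do raises r.PlanningError and nothing moves.
- r.finish_job(): hands the job in; it is judged then, once.
The state is a dict: "time_s": time; "joint_positions": joint angles; "dq": joint speeds; "tau": joint torques, N m; "eef_pos": TCP position; "eef_rot": TCP orientation; "contact_force": force on the tool from outside, world axes, zero at the start; "torque": the same for the moment, N m; "grip_width": finger opening in m; "grip_force": force on a finger pad.
Only numpy, scipy, OpenCV 4.12 (cv2) and the standard library are available. Lean on these libraries where they do the work, as an engineer would, in place of code of your own. Each camera call takes 0.05 s, during which the arm holds its last target. There are 200 camera calls.

## Working session

There is one attempt and no reset: what is moved stays moved. The work goes in short steps, each a Python script; the robot and the scene stay as the last script left them, time stands still between calls to the robot, and variables do not carry over. Pictures are saved under pics/ and viewed, at most 10 in all, crops included, and the job is handed in when it is done.

```bash
mkdir -p pics && cat > h.py <<'E'
import numpy as np, cv2
from workcell import r, command_gripper, optics
from scipy.spatial.transform import Rotation as Ro
def cloud(n, d):
    """world points for each pixel using the depth"""
    m=optics.camera_model(n); K=np.array(m["K"]); R=np.array(m["R"]); t=np.array(m["t"])
    v,u=np.mgrid[0:480,0:640].astype(float)
    x,y=slopes(m,u,v)
    P=np.stack([x*d,y*d,d],-1)-t
    return P@R
def slopes(m,u,v):
    K=np.array(m["K"]); xd=(np.asarray(u,float)-K[0,2])/K[0,0]; yd=(np.asarray(v,float)-K[1,2])/K[1,1]
    x,y=xd,yd
    for _ in range(8):
        s=1+m["k1"]*(x*x+y*y); x,y=xd/s,yd/s
    return x,y
def ray(n,u,v):
    m=optics.camera_model(n); R=np.array(m["R"]); t=np.array(m["t"])
    x,y=slopes(m,u,v); d=R.T@np.array([x,y,1.]); return -R.T@t, d/np.linalg.norm(d)
def onplane(n,u,v,z):
    o,d=ray(n,u,v); return o+d*(z-o[2])/d[2]
def cross(ra,rb):
    (a,d),(b,e)=ra,rb; s=np.linalg.lstsq(np.stack([d,-e],1),b-a,rcond=None)[0]
    p,q=a+s[0]*d,b+s[1]*e; return (p+q)/2,np.linalg.norm(p-q)
def proj(n,X):
    m=optics.camera_model(n); c=np.array(m["R"])@X+np.array(m["t"]); x,y=c[0]/c[2],c[1]/c[2]; s=1+m["k1"]*(x*x+y*y); K=np.array(m["K"])
    return K[0,0]*x*s+K[0,2],K[1,1]*y*s+K[1,2]
E
python3 - <<'E'
from h import *
for n in("scene","top"):
    im,d=optics.get_image(n); cv2.imwrite(f"pics/{n}0.png",im[...,::-1]); np.savez(f"{n}0.npz",im=im,d=d)
    m=optics.camera_model(n); print(n,m["k1"],(-np.array(m["R"]).T@np.array(m["t"])).round(3),np.array(m["K"])[0,0],(d>0).mean())
print(r.read_state())
E
```

```text
scene -0.12109531467689644 [ 1.412 -0.566  0.904] 516.3629503286066 0.9960514322916667
top -0.12993943338336134 [0.232 0.015 1.259] 538.3832003366097 0.995966796875
{'time_s': 0.1, 'joint_positions': array([ 1.04600258e+00,  3.42610120e-01,  1.52491804e+00, -8.13706914e-06,
        1.27537961e+00, -1.45980650e-01]), 'dq': array([ 0.00027734,  0.00014158, -0.00167675, -0.00032715,  0.0009015 ,
        0.00127882]), 'tau': array([ 1.54603898e-03, -4.34448874e+01, -2.46491414e+01, -1.28164688e-04,
        4.62473166e-03, -3.57208364e-05]), 'eef_pos': array([0.19396569, 0.48751323, 0.25571891]), 'eef_rot': array([ 1.88274885e-01,  9.82116152e-01, -6.22203140e-04, -2.12751074e-04]), 'contact_force': array([-0.03872391,  0.38185752,  0.26707917]), 'torque': array([0.00016305, 0.0118581 , 0.06085443]), 'grip_force': 0.0, 'grip_width': 0.08533923202719428}
```

View pics/scene0.png

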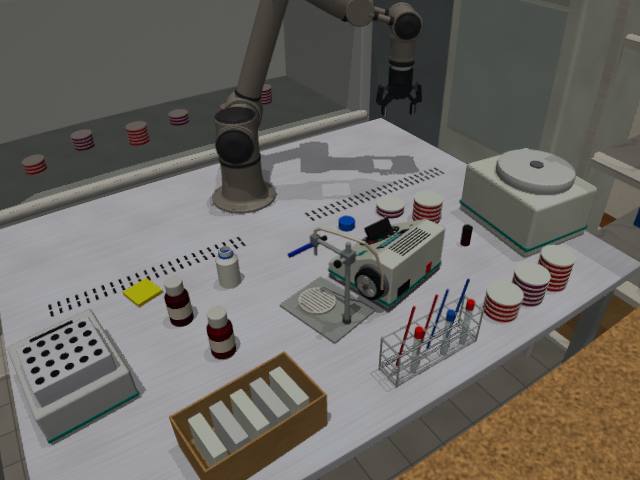

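View pics/top0.png

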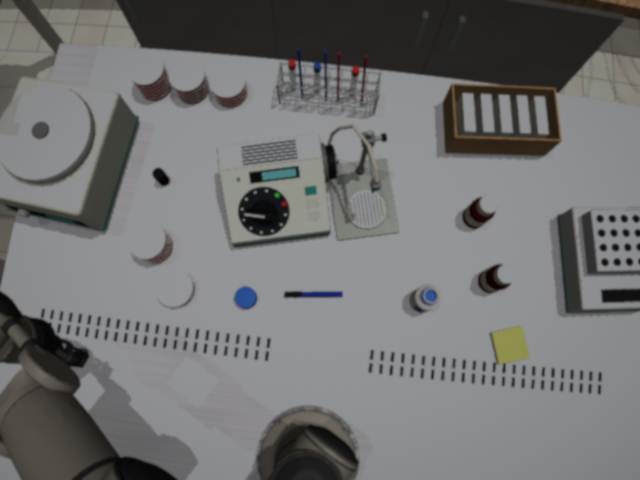

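The scene picture shows the empty bottle near (228,267), full bottles at (178,303) and (221,333), and the stand at (330,300). In the top picture the bottle is at (425,297), the tray at (367,209), and the dial at (263,211), with its pointer to the left, green at (277,196) and red at (284,205).

```bash
python3 - <<'E'
from h import *
D={n:np.load(f"{n}0.npz") for n in("scene","top")}
I={n:D[n]["im"] for n in D}; C={n:cloud(n,D[n]["d"]) for n in D}
H={n:cv2.cvtColor(I[n],cv2.COLOR_RGB2HSV) for n in D}
def blobs(n,lo,hi,box,amin=3):
    m=cv2.inRange(H[n],np.array(lo),np.array(hi)); k=np.zeros_like(m); x0,y0,x1,y1=box; k[y0:y1,x0:x1]=m[y0:y1,x0:x1]
    c,l,s,ce=cv2.connectedComponentsWithStats(k)
    return [(ce[i].round(1),s[i].tolist(),np.median(C[n][l==i],0).round(3)) for i in range(1,c) if s[i][4]>=amin]
print("green",blobs("top",(45,90,50),(75,255,255),(230,180,300,245)))
print("red",blobs("top",(0,120,90),(8,255,255),(230,180,300,245)))
for n,b in(("top",(400,275,450,320)),("scene",(205,235,250,295))):
    print("ring",n,blobs(n,(100,90,40),(130,255,255),b))
    print("white",n,blobs(n,(0,0,110),(179,40,255),b,40))
# panel plane from depth, light pixels near dial
P=C["top"][185:238,228:325].reshape(-1,3); P=P[(P[:,2]>.06)&(P[:,2]<.14)]
for _ in range(4):
    c=P.mean(0); w=np.linalg.svd(P-c,full_matrices=False)[2][2]; w*=np.sign(w[2]); e=(P-c)@w; P=P[abs(e)<.003]
print("panel n",w.round(3),"tilt",np.degrees(np.arccos(w[2])).round(1),"az",np.degrees(np.arctan2(w[1],w[0])).round(2),c.round(3),len(P))
o=cv2.resize(I["top"][170:250,210:410],None,fx=4,fy=4,interpolation=cv2.INTER_CUBIC)
o2=cv2.resize(I["scene"][180:350,170:420],None,fx=1.6,fy=1.6,interpolation=cv2.INTER_CUBIC)
o2=cv2.resize(o2,(400,272)); 
q=np.zeros((600,800,3),np.uint8); q[:320]=o; q[320:592,:400]=o2
q[320:600,400:]=cv2.resize(I["top"][270:340,385:485],(400,280),interpolation=cv2.INTER_CUBIC)
cv2.imwrite("pics/z1.png",q[...,::-1])
E
```

```text
green [(array([276.6, 194.8]), [274, 192, 7, 7, 34], array([0.568, 0.136, 0.11 ]))]
red [(array([283.8, 203.5]), [282, 202, 5, 4, 18], array([0.552, 0.118, 0.101]))]
ring top [(array([430. , 295.4]), [425, 290, 11, 12, 104], array([ 0.385, -0.223,  0.099])), (array([421.4, 294. ]), [421, 292, 2, 5, 5], array([ 0.386, -0.204,  0.098])), (array([422.8, 300. ]), [422, 298, 3, 5, 5], array([ 0.373, -0.208,  0.1  ])), (array([417.5, 308.5]), [415, 307, 6, 4, 14], array([ 0.359, -0.208,  0.045]))]
white top [(array([425.5, 296.3]), [400, 275, 50, 45, 1772], array([ 0.394, -0.229,  0.001]))]
ring scene [(array([224.9, 250.9]), [221, 250, 9, 3, 20], array([ 0.377, -0.223,  0.098])), (array([225.5, 256. ]), [218, 251, 15, 8, 39], array([ 0.398, -0.231,  0.097]))]
white scene [(array([226.6, 263.9]), [205, 235, 45, 60, 1982], array([ 0.329, -0.208, -0.001]))]
panel n [-0.508 -0.144  0.849] tilt 31.9 az -164.19 [0.544 0.113 0.092] 2203
```

View pics/z1.png

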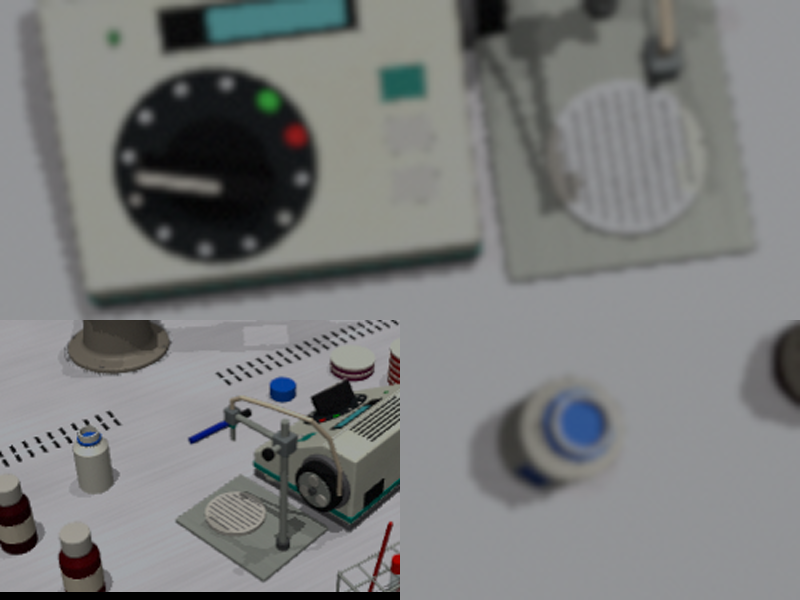

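```bash
python3 - <<'E'
from h import *
from scipy.optimize import least_squares
D={n:np.load(f"{n}0.npz") for n in("scene","top")}
I={n:D[n]["im"] for n in D}; C={n:cloud(n,D[n]["d"]) for n in D}
# bottle: circle through body points of both views
for names in(["top"],["scene"],["top","scene"]):
    Q=np.concatenate([C[n].reshape(-1,3) for n in names]); Q=Q[(np.hypot(Q[:,0]-.38,Q[:,1]+.218)<.06)]
    B=Q[(Q[:,2]>.02)&(Q[:,2]<.075)]
    s=least_squares(lambda p:np.hypot(B[:,0]-p[0],B[:,1]-p[1])-.029,[.38,-.218],loss="soft_l1",f_scale=.002)
    print(names,"bottle",s.x.round(4),"rms",np.sqrt(np.mean(s.fun**2)).round(4),"ztop",np.percentile(Q[:,2],99.5).round(4))
# mouth: two rays
print("mouth x2",cross(ray("top",429.3,296.0),ray("scene",224.7,252.5)))
# tray: bright disc in both views
for n,b in(("top",(345,185,392,232)),("scene",(295,285,342,320))):
    x0,y0,x1,y1=b; Q=C[n][y0:y1,x0:x1].reshape(-1,3)
    print(n,"tray heights pctl",np.percentile(Q[:,2],[5,25,50,75]).round(4))
    T=Q[(Q[:,2]>.0125)&(Q[:,2]<.022)]
    (cx,cy),rad=cv2.minEnclosingCircle((T[:,:2]*1000).astype(np.float32)); print(" disc",cx,cy,rad,T.mean(0).round(4))
    g=cv2.cvtColor(I[n],cv2.COLOR_RGB2GRAY)[y0:y1,x0:x1]; m=(g>np.percentile(g,60)).astype(np.uint8)
    m=cv2.morphologyEx(m,cv2.MORPH_CLOSE,np.ones((5,5),np.uint8)); c=max(cv2.findContours(m,0,1)[0],key=cv2.contourArea)
    el=cv2.fitEllipse(cv2.convexHull(c)); print(" ellipse",el[0][0]+x0,el[0][1]+y0,el[1], onplane(n,el[0][0]+x0,el[0][1]+y0,.016).round(4))
# dial
n3=np.array([-.5083,-.144,.849]); n3/=np.linalg.norm(n3); c0=np.array([.544,.113,.092])
def onpl(u,v,h): o,d=ray("top",u,v); return o+d*((c0+h*n3-o)@n3)/(d@n3)
px=lambda u,v:(u/4+210-.375,v/4+170-.375)
dots=[(205,250),(163,233),(135,200),(128,157),(145,117),(181,90),(227,83),(268,100),(296,135),(302,178),(285,217),(249,243)]
W=np.array([onpl(*px(*p),0) for p in dots]); cen=W.mean(0); print("dial",cen.round(4),"radii",(np.linalg.norm(W-cen,axis=1)*1000).round(1))
ex=np.array([1,0,0])-n3[0]*n3; ex/=np.linalg.norm(ex); ey=np.cross(n3,ex)
ang=lambda v:np.degrees(np.arctan2(v@ey,v@ex))
da=np.array([ang(w-cen) for w in W]); print("dot clockwise angle",(-da).round(1))
for h in(.034,.038):
    a,b=onpl(*px(138,178),h),onpl(*px(220,188),h); print(h,"line len",np.linalg.norm(a-b),"pointer cw",-ang(a-b), "axis offset",np.cross(b-a,cen+h*n3-a)@n3/np.linalg.norm(b-a), (a-cen-h*n3)@(a-b)/np.linalg.norm(a-b))
# yaw
a,b=onplane("top",*px(90,304),0),onplane("top",*px(480,257),0); print("front edge",a.round(3),b.round(3),"len",np.linalg.norm(a-b),"yaw",np.degrees(np.arctan2(-(a-b)[0],(a-b)[1])))
a,b=onplane("top",*px(511,279),.0),onplane("top",*px(752,247),.0); print("foot yaw",np.degrees(np.arctan2(-(a-b)[0],(a-b)[1])),np.linalg.norm(a-b))
E
```

```text
['top'] bottle [ 0.384  -0.2212] rms 0.0006 ztop 0.1129
['scene'] bottle [ 0.3832 -0.2229] rms 0.0018 ztop 0.1102
['top', 'scene'] bottle [ 0.3833 -0.2223] rms 0.0017 ztop 0.1119
mouth x2 (array([ 0.38272509, -0.22304613,  0.09705055]), np.float64(0.002926552514534453))
top tray heights pctl [0.0061 0.0097 0.0147 0.0178]
 disc 589.1568603515625 -74.00384521484375 73.37564849853516 [ 0.5852 -0.0728  0.0169]
 ellipse 366.56873321533203 208.28812408447266 (36.98705291748047, 38.93464279174805) [ 0.5871 -0.0724  0.016 ]
scene tray heights pctl [0.0019 0.0068 0.0105 0.0152]
 disc 582.2134399414062 -75.65914154052734 52.869224548339844 [ 0.5878 -0.0753  0.0154]
 ellipse 313.82176971435547 297.308500289917 (28.898727416992188, 42.83949279785156) [ 0.5763 -0.076   0.016 ]
dial [0.5312 0.1622 0.0927] radii [49.2 48.8 49.1 49.1 48.7 48.5 49.2 48.8 48.9 49.  48.9 48.6]
dot clockwise angle [ 178.  -151.5 -122.   -92.   -62.2  -32.    -1.4   27.8   58.1   88.2
  117.6  148. ]
0.034 line len 0.04491727131193976 pointer cw -91.7708347913522 axis offset 0.0013432351334960767 0.04214100087180389
0.038 line len 0.04475827580061803 pointer cw -91.77083479135231 axis offset 0.00013201289279245402 0.04213244914189111
front edge [0.463 0.237 0.   ] [0.518 0.009 0.   ] len 0.23519897773620133 yaw 13.626295091103401
foot yaw 14.319610846254594 0.1468035528034208
```

Every check so far agrees:

| Item | Measured | Check |
|---|---|---|
| Dots | 49 mm radius, 30° apart | as given |
| Pointer | on click 3 | 4 clicks to go to green |
| Dispenser yaw | about 14.5° | edge, foot and dot estimates within 2° |
| Bottle | (0.383, -0.222) | both views agree |
| Tray | about (0.586, -0.074) | both views agree |

Next I'll plan the poses.

```bash
cat >> h.py <<'E'
yaw=np.radians(14.5); n3=np.array([-np.sin(np.radians(32))*np.cos(yaw),-np.sin(np.radians(32))*np.sin(yaw),np.cos(np.radians(32))])
DIAL=np.array([.5312,.1622,.0927]); BOT=np.array([.3833,-.2220]); TRAY=np.array([.5865,-.074])
def selpose(cw, h, flip):
    """TCP pose with the grasp point h above the panel; pads square to a pointer at cw degrees"""
    ex=np.array([1,0,0])-n3[0]*n3; ex/=np.linalg.norm(ex); ey=np.cross(n3,ex); a=np.radians(-cw)
    p=np.cos(a)*ex+np.sin(a)*ey; z=-n3; x=p*flip; M=np.stack([x,np.cross(z,x),z],1)
    return DIAL+n3*(h+.006), Ro.from_matrix(M).as_quat()
def leanpose(xy, h, az, lean, back=0., flip=1):
    """grasp point at (xy,h), tool leaning 'lean' from vertical, pointing towards azimuth az"""
    a,l=np.radians([az,lean]); z=np.array([np.sin(l)*np.cos(a),np.sin(l)*np.sin(a),-np.cos(l)]); y=flip*np.array([-np.sin(a),np.cos(a),0])
    M=np.stack([np.cross(y,z),y,z],1); return np.array([xy[0],xy[1],h])-z*(.006+back), Ro.from_matrix(M).as_quat()
E
python3 - <<'E'
from h import *
S=np.load("scene0.npz"); H=cv2.cvtColor(S["im"],cv2.COLOR_RGB2HSV); C=cloud("scene",S["d"])
P=C[200:310,330:450].reshape(-1,3); P=P[(np.linalg.norm(P-DIAL,axis=1)<.09)]; e=(P-DIAL)@n3; print("scene view panel offset",len(P),np.histogram(e,bins=np.arange(-.01,.012,.002)))
ok=lambda p,q:(lambda s:None if s is None else np.round(s,2))(r.solve_ik(p,q))
for f in(1,-1):
    for h in(.032,.12): print("sel",f,h,ok(*selpose(-92,h,f)))
for lean in(45,50,55):
  for f in(1,-1):
    for az in(-60,-30,0,15,30): print("pick",lean,f,az,ok(*leanpose(BOT,.062,az,lean,0,f)),ok(*leanpose(BOT,.062,az,lean,.12,f)) is not None)
    for az in(0,15,30): print("place",lean,f,az,ok(*leanpose(TRAY,.078,az,lean,0,f)),ok(*leanpose(TRAY,.078,az,lean,.12,f)) is not None)
E
```

```text
scene view panel offset 896 (array([  0,   0,  30, 321, 156,  21,  24,  41,  18,  18]), array([-0.01 , -0.008, -0.006, -0.004, -0.002,  0.   ,  0.002,  0.004,
        0.006,  0.008,  0.01 ]))
sel 1 0.032 None
sel 1 0.12 [ 0.1   0.13  2.14  0.26  0.33 -0.12]
sel -1 0.032 None
sel -1 0.12 [0.1  0.13 2.14 0.26 0.33 3.02]
pick 45 1 -60 [-0.42  0.56  2.45  3.86  0.68  1.45] False
pick 45 1 -30 [-0.86  0.57  2.58  2.81  0.8   1.57] False
pick 45 1 0 [-1.18  0.56  2.45  1.83  0.74  1.75] True
pick 45 1 15 [-1.22  0.57  2.32  1.41  0.79  1.92] True
pick 45 1 30 [-1.21  0.6   2.18  1.09  0.9   2.03] True
place 45 1 0 [-0.39  0.56  2.17  2.43  0.43  1.95] True
place 45 1 15 [-0.51  0.57  2.12  1.86  0.54  2.2 ] True
place 45 1 30 [-0.59  0.61  2.01  1.45  0.69  2.34] True
pick 45 -1 -60 [-0.42  0.56  2.45  3.86  0.68 -1.69] False
pick 45 -1 -30 [-0.86  0.57  2.58  2.81  0.8  -1.58] False
pick 45 -1 0 [-1.18  0.56  2.45  1.83  0.74 -1.39] True
pick 45 -1 15 [-1.22  0.57  2.32  1.41  0.79 -1.22] True
pick 45 -1 30 [-1.21  0.6   2.18  1.09  0.9  -1.11] True
place 45 -1 0 [-0.39  0.56  2.17  2.43 
[... 1261 characters left out ...]
6  1.69] True
pick 55 1 30 [-1.3   0.7   2.19  1.16  1.04  1.86] True
place 55 1 0 [-0.43  0.65  2.27  2.62  0.76  1.71] True
place 55 1 15 [-0.57  0.66  2.2   2.11  0.79  1.87] True
place 55 1 30 [-0.66  0.68  2.08  1.67  0.87  2.04] True
pick 55 -1 -60 [-0.34  0.72  2.52  3.81  1.03 -1.5 ] False
pick 55 -1 -30 [-0.92  0.83  2.7   2.81  1.32 -1.72] False
pick 55 -1 0 [-1.3   0.72  2.51  1.9   0.99 -1.67] True
pick 55 -1 15 [-1.32  0.69  2.36  1.49  0.96 -1.45] True
pick 55 -1 30 [-1.3   0.7   2.19  1.16  1.04 -1.28] True
place 55 -1 0 [-0.43  0.65  2.27  2.62  0.76 -1.43] True
place 55 -1 15 [-0.57  0.66  2.2   2.11  0.79 -1.27] True
place 55 -1 30 [-0.66  0.68  2.08  1.67  0.87 -1.1 ] True
```

```bash
cat >> h.py <<'E'
def selpose(cw, h, flip, tilt=0., cen=None):
    """as above, tool leaned by 'tilt' degrees about its closing axis (in the plane of the bar)"""
    ex=np.array([1,0,0])-n3[0]*n3; ex/=np.linalg.norm(ex); ey=np.cross(n3,ex); a=np.radians(-cw)
    p=np.cos(a)*ex+np.sin(a)*ey; x=p*flip; M=np.stack([x,np.cross(-n3,x),-n3],1)@Ro.from_euler("y",tilt,degrees=True).as_matrix()
    return (DIAL if cen is None else cen)+n3*h-M[:,2]*.006, Ro.from_matrix(M).as_quat()
E
python3 - <<'E'
from h import *
for f in(1,-1):
  for t in range(-30,31,5):
    s=""
    for cw in range(-92,30,10):
        q=r.solve_ik(*selpose(cw,.033,f,t)); s+=" %5s"%("-" if q is None else "%.1f"%q[5])
    print(f,t,s)
E
```

```text
1 -30    1.4   1.3   1.3   1.3   1.4   1.4   1.4   1.5   1.5   1.5   1.6   1.6   1.6
1 -25    1.3   1.3   1.3   1.3   1.3   1.4   1.4   1.4   1.5   1.5   1.5   1.6   1.6
1 -20    1.3   1.3   1.3   1.3   1.3   1.3   1.4   1.4   1.5   1.5   1.5   1.6   1.6
1 -15    1.2   1.2   1.2   1.2   1.2   1.3   1.3   1.4   1.4   1.5   1.5   1.6   1.6
1 -10      -     -   1.0   1.1   1.1   1.2   1.3   1.3   1.4   1.4   1.5   1.6   1.6
1 -5      -     -     -     -     -     -     -     -     -     -     -     -     -
1 0      -     -     -     -     -     -     -     -     -     -     -     -     -
1 5      -     -     -     -     -     -     -     -     -     -     -     -     -
1 10   -1.3  -1.3  -1.3  -1.3     -     -     -     -     -     -     -     -     -
1 15   -1.4  -1.4  -1.5  -1.5  -1.5  -1.5  -1.4  -1.4  -1.4  -1.4  -1.4  -1.4  -1.4
1 20   -1.5  -1.5  -1.6  -1.6  -1.6  -1.6  -1.5  -1.5  -1.5  -1.4  -1.4  -1.4  -1.4
1 25   -1.6  -1.6  -1.6  -1.7  -1.7  -1.7  -1.6  -1.6  -1.5  -1.4  -1.4  -1.4  -1.4
1 30   -1.6  -1.7  -1.7  -1.7  -1.7  -1.7  -1.7  -1.6  -1.5  -1.4  -1.4  -1.3  -1.4
-1 -3
[... 402 characters left out ...]
   -     -     -     -
-1 -5      -     -     -     -     -     -     -     -     -     -     -     -     -
-1 0      -     -     -     -     -     -     -     -     -     -     -     -     -
-1 5      -     -     -     -     -     -     -     -     -     -     -     -     -
-1 10      -     -  -2.1  -2.1  -2.0  -2.0  -1.9  -1.8  -1.8  -1.7  -1.6  -1.6  -1.5
-1 15   -2.0  -2.0  -2.0  -1.9  -1.9  -1.9  -1.8  -1.8  -1.7  -1.7  -1.6  -1.6  -1.5
-1 20   -1.9  -1.9  -1.9  -1.9  -1.8  -1.8  -1.8  -1.7  -1.7  -1.6  -1.6  -1.6  -1.5
-1 25   -1.8  -1.8  -1.8  -1.8  -1.8  -1.8  -1.7  -1.7  -1.7  -1.6  -1.6  -1.6  -1.5
-1 30   -1.8  -1.8  -1.8  -1.8  -1.8  -1.8  -1.7  -1.7  -1.7  -1.6  -1.6  -1.6  -1.5
```

```bash
python3 - <<'E'
from h import *
for f,t in((1,17),(-1,17),(1,-17),(-1,-17)):
    for cw,h in((-92,.13),(-92,.033),(-52,.033),(-12,.033),(28,.033),(28,.13)):
        q=r.solve_ik(*selpose(cw,h,f,t)); print(f,t,cw,h,None if q is None else np.round(q,2))
E
```

```text
1 17 -92 0.13 [-0.17  0.14  2.19  1.05  0.6  -1.08]
1 17 -92 0.033 [-0.11  0.4   2.16  1.43  0.49 -1.47]
1 17 -52 0.033 [-0.06  0.41  2.3   2.21  0.49 -1.52]
1 17 -12 0.033 [ 0.11  0.43  2.33  2.96  0.48 -1.42]
1 17 28 0.033 [ 0.28  0.42  2.25  3.82  0.37 -1.43]
1 17 28 0.13 None
-1 17 -92 0.13 [ 0.34  0.18  2.04 -0.65  0.56 -2.22]
-1 17 -92 0.033 [ 0.33  0.41  2.02 -0.92  0.41 -1.93]
-1 17 -52 0.033 [ 0.25  0.41  1.91 -0.33  0.54 -1.88]
-1 17 -12 0.033 [ 0.12  0.4   1.88  0.1   0.6  -1.7 ]
-1 17 28 0.033 [-0.    0.4   1.95  0.54  0.58 -1.53]
-1 17 28 0.13 [-0.04  0.18  1.97  0.44  0.77 -1.42]
1 -17 -92 0.13 [ 0.34  0.18  2.04 -0.65  0.56  0.92]
1 -17 -92 0.033 [ 0.33  0.41  2.02 -0.92  0.41  1.22]
1 -17 -52 0.033 [ 0.25  0.41  1.91 -0.33  0.54  1.26]
1 -17 -12 0.033 [0.12 0.4  1.88 0.1  0.6  1.44]
1 -17 28 0.033 [-0.    0.4   1.95  0.54  0.58  1.62]
1 -17 28 0.13 [-0.04  0.18  1.97  0.44  0.77  1.72]
-1 -17 -92 0.13 [-0.17  0.14  2.19  1.05  0.6   2.07]
-1 -17 -92 0.033 [-0.11  0.4   2.16  1.43  0.49  1.67]
-1 -17 -52 0.033 [-0.06  0.41  2.3   2.21  0.49  1.62]
-1 -17 -12 0.033 [0.11 0.43 2.33 2.96 0.48 1.72]
-1 -17 28 0.033 [0.28 0.42 2.25 3.82 0.37 1.71]
-1 -17 28 0.13 None
```

```bash
python3 - <<'E'
from h import *
T=lambda:round(r.read_state()["time_s"],2)
command_gripper(.045,80)
r.reach(*selpose(-92,.13,1,-17)); print(T())
p,q=selpose(-92,.033,1,-17); print("stop",r.move_straight(p,q,speed=.08,max_force=20),T())
s=r.read_state(); print(((s["eef_pos"]-p)@n3).round(4),s["contact_force"].round(1))
im,d=optics.get_image("top"); im2,_=optics.get_image("scene")
o=np.zeros((600,800,3),np.uint8); o[:,:400]=cv2.resize(im[160:260,215:315],(400,400))[:400].repeat(1,0)[:600] if 0 else cv2.copyMakeBorder(cv2.resize(im[160:260,215:315],(400,400),interpolation=2),0,200,0,0,0)
o[:400,400:]=cv2.resize(im2[180:280,330:430],(400,400),interpolation=2); cv2.imwrite("pics/z2.png",o[:400,:,::-1])
E
```

```text
2.19
stop False 3.56
0.0003 [ 0.1 -0.7  0.2]
```

View pics/z2.png

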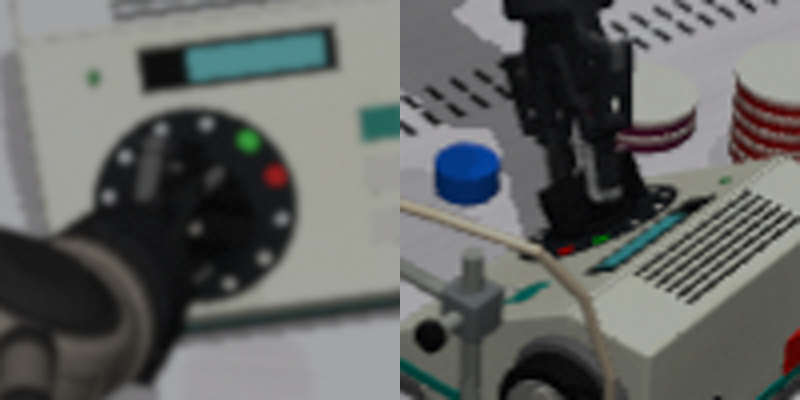

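The left picture shows the fingers straddling the bar over the dial near (200,205), and the scene crop shows both fingertips down beside the selector. I'll grip and turn it in 10° steps.

```bash
python3 - <<'E'
from h import *
T=lambda:round(r.read_state()["time_s"],2)
command_gripper(0.0,90); s=r.read_state(); print("w",s["grip_width"],s["grip_force"],s["contact_force"].round(1),s["torque"].round(2),T())
if .012<s["grip_width"]<.022:
    for cw in range(-82,29,10):
        p,q=selpose(cw,.033,1,-17); r.movej(r.solve_ik(p,q)); s=r.read_state()
        print(cw,s["contact_force"].round(1),"Maxis",(s["torque"]@n3).round(2),"w",round(s["grip_width"],4),T())
E
```

```text
w 0.014175777023694661 87.9684841632843 [-10.3   1.9   6.4] [ 0.26  0.96 -0.11] 4.03
-82 [-7.7  0.8  6.1] Maxis -0.22 w 0.0141 4.33
-72 [-6.7  1.8  6. ] Maxis -0.26 w 0.0143 4.6
-62 [-5.4 -0.1  5.5] Maxis -0.26 w 0.014 4.86
-52 [-4.3 -0.3  5.8] Maxis 0.13 w 0.0141 5.11
-42 [-2.9 -2.8  5.1] Maxis -0.06 w 0.0135 5.36
-32 [-3.5 -4.6  6.4] Maxis 0.03 w 0.0141 5.61
-22 [-2.9 -6.5  5.7] Maxis 0.35 w 0.0141 5.86
-12 [-2.7 -8.4  6.3] Maxis 0.26 w 0.0146 6.11
-2 [ -3.7 -11.    6.2] Maxis 0.35 w 0.0137 6.36
8 [ -5.2 -12.9   8.1] Maxis 0.57 w 0.014 6.61
18 [ -6.6 -15.7   8.7] Maxis 0.55 w 0.0144 6.86
28 [ -7.7 -17.6  10.2] Maxis 0.56 w 0.0144 7.11
```

```bash
python3 - <<'E'
from h import *
T=lambda:round(r.read_state()["time_s"],2)
command_gripper(.045,80)
p,q=selpose(28,.033,1,-17); z=Ro.from_quat(q).as_matrix()[:,2]
r.move_straight(p-z*.10,q,speed=.12)
command_gripper(.085,40)
f=1
P=leanpose(BOT,.062,15,50,.13,f); Q=r.solve_ik(*P); print(None if Q is None else Q.round(2), r.read_state()["joint_positions"].round(2),T())
up=np.array([.36,.0,.33]); 
r.reach(*leanpose([.42,-.12],.30,15,50,.0,f)); print(r.read_state()["joint_positions"].round(2),T())
im,d=optics.get_image("top"); im2,_=optics.get_image("scene"); np.savez("t1.npz",im=im,im2=im2,d=d)
o=np.zeros((400,800,3),np.uint8); o[:,:400]=cv2.resize(im[160:260,215:315],(400,400),interpolation=2)
o[:400,400:]=cv2.resize(im2[180:330,170:320],(400,400),interpolation=2); cv2.imwrite("pics/z3.png",o[...,::-1])
E
```

```text
[-1.59  0.36  2.32  1.    1.07  2.07] [-0.07  0.2   1.91  0.43  0.82  1.71] 8.97
[-1.01 -0.08  2.2   1.04  1.01  2.85] 10.03
```

View pics/z3.png

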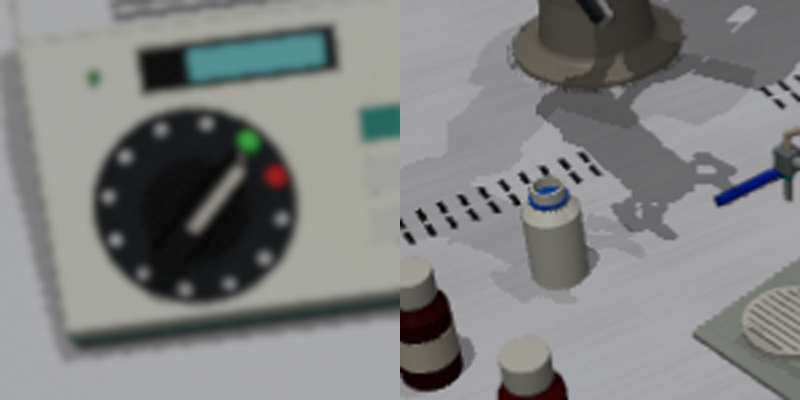

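The dial crop shows the pointer on the green dot at (249,140). The scene crop shows the empty bottle standing free near (555,245). Next is the bottle pick.

```bash
python3 - <<'E'
from h import *
T=lambda:round(r.read_state()["time_s"],2)
r.reach(*leanpose(BOT,.062,15,50,.11,1)); print(T())
p,q=leanpose(BOT,.062,15,50,0,1); print("stop",r.move_straight(p,q,speed=.07,max_force=8),T())
s=r.read_state(); print((s["eef_pos"]-p).round(4),s["contact_force"].round(1))
im,d=optics.get_image("top"); im2,_=optics.get_image("scene")
o=np.zeros((400,800,3),np.uint8); o[:,:400]=cv2.resize(im[245:345,375:475],(400,400),interpolation=2)
o[:400,400:]=cv2.resize(im2[200:300,170:270],(400,400),interpolation=2); cv2.imwrite("pics/z4.png",o[...,::-1])
E
```

```text
11.08
stop False 12.81
[-0.0001 -0.0002  0.0001] [-0.2 -0.2 -0.2]
```

View pics/z4.png

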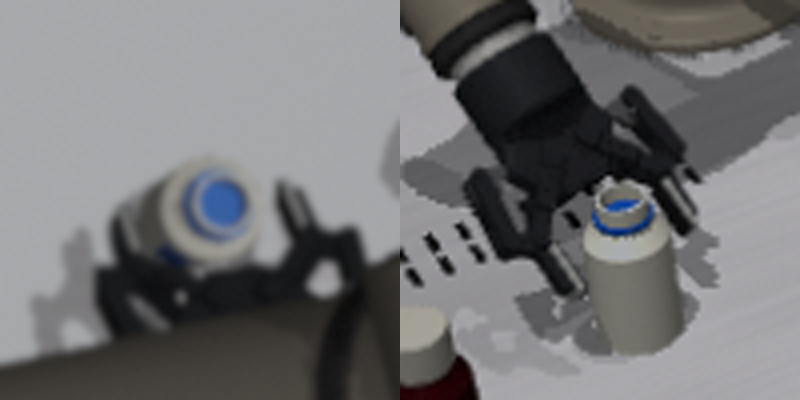

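The fingers sit either side of the bottle, whose mouth is at about (220,203) in the top crop. I'll close and lift.

```bash
python3 - <<'E'
from h import *
T=lambda:round(r.read_state()["time_s"],2)
command_gripper(0.0,40); s=r.read_state(); print("w",s["grip_width"],s["grip_force"],s["contact_force"].round(1),T())
p,q=leanpose(BOT,.062,15,50,0,1)
r.move_straight(p+[0,0,.03],q,speed=.06); s=r.read_state(); print("w",s["grip_width"],s["grip_force"],s["contact_force"].round(2),T())
r.move_straight(p+[0,0,.08],q,speed=.1)
im,d=optics.get_image("top"); im2,d2=optics.get_image("scene"); np.savez("t2.npz",im=im,im2=im2,d=d,d2=d2)
o=np.zeros((400,800,3),np.uint8); o[:,:400]=cv2.resize(im[245:345,375:475],(400,400),interpolation=2)
o[:400,400:]=cv2.resize(im2[170:290,170:290],(400,400),interpolation=2); cv2.imwrite("pics/z5.png",o[...,::-1])
# bottle axis from the point cloud of the scene view: circles at several heights
for nm,dd in(("top",d),("scene",d2)):
    C=cloud(nm,dd); I=(im if nm=="top" else im2).astype(int); ok=(I.min(-1)>75)
    Q=C[ok]; Q=Q[(np.hypot(Q[:,0]-BOT[0],Q[:,1]-BOT[1])<.045)&(Q[:,2]>.06)]
    from scipy.optimize import least_squares
    B=Q[(Q[:,2]>.085)&(Q[:,2]<.155)]
    f=lambda a:np.hypot(B[:,0]-a[0]-a[2]*(B[:,2]-.14),B[:,1]-a[1]-a[3]*(B[:,2]-.14))-.029
    s=least_squares(f,[*BOT,0,0],loss="soft_l1",f_scale=.0015); print(nm,len(B),"axis at z=.14",s.x.round(3),"z range",np.percentile(Q[:,2],[1,99.5]).round(3))
E
```

```text
w 0.05710104873441545 42.86859571002424 [-1.6 -1.7  3.8] 13.3
w 0.05724139605527053 42.61355632217601 [-0.05  0.19 -1.27] 13.95
top 65 axis at z=.14 [ 0.384 -0.215  0.353 -0.464] z range [0.126 0.194]
scene 471 axis at z=.14 [ 0.383 -0.222  0.001  0.006] z range [0.08 0.19]
```

View pics/z5.png

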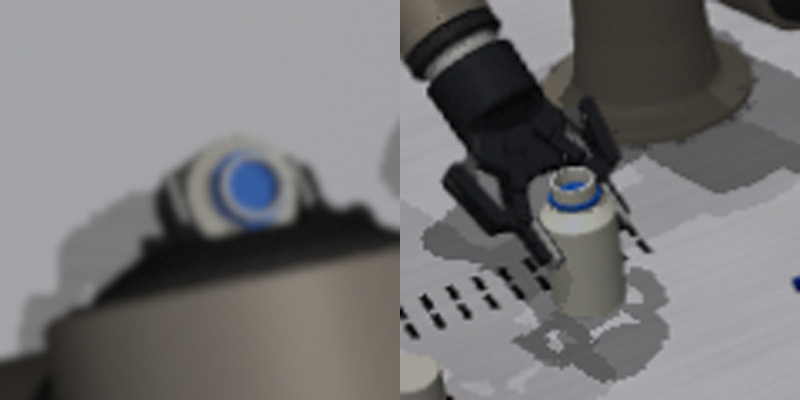

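The bottle hangs upright (tilt 0.006) with its axis at (0.383, -0.222) and its underside at about z = 0.080, so it hasn't slipped. I'll carry it in from the front, just above the tray.

```bash
python3 - <<'E'
from h import *
T=lambda:round(r.read_state()["time_s"],2)
d=np.array([np.cos(yaw),np.sin(yaw)])
r.move_straight(*leanpose(TRAY-.14*d,.062+.08,15,50,0,1),speed=.15)
r.move_straight(*leanpose(TRAY-.14*d,.062+.03,15,50,0,1),speed=.1)
print("stop",r.move_straight(*leanpose(TRAY,.062+.028,15,50,0,1),speed=.08,max_force=8),T())
s=r.read_state(); print(s["contact_force"].round(2),s["grip_width"])
im,d=optics.get_image("top"); im2,d2=optics.get_image("scene"); np.savez("t3.npz",im=im,im2=im2,d=d,d2=d2)
o=np.zeros((400,800,3),np.uint8); o[:,:400]=cv2.resize(im[130:230,320:420],(400,400),interpolation=2)
o[:400,400:]=cv2.resize(im2[220:320,270:370],(400,400),interpolation=2); cv2.imwrite("pics/z6.png",o[...,::-1])
E
```

```text
stop False 18.27
[-0.83  0.28 -1.92] 0.05697255272401784
```

View pics/z6.png

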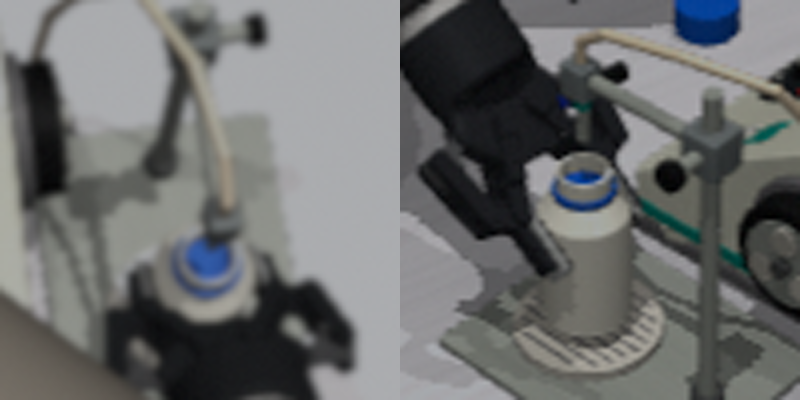

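```bash
python3 - <<'E'
from h import *
c=lambda u,v,x0,y0:(u/4+x0-.375,v/4+y0-.375)
for z,nm in((.16,"nozzle"),(.138,"mouth")):
    for n,x0,y0 in(("top",320,130),("scene",270,220)):
        u,v=proj(n,np.array([*TRAY,z])); print(nm,n,"crop px",round((u-x0+.375)*4+(400 if n=="scene" else 0)),round((v-y0+.375)*4))
tip=cross(ray("top",*c(219,240,320,130)),ray("scene",*c(183,139,270,220))); print("tip",tip)
print("tip scene@.160",onplane("scene",*c(183,139,270,220),.160))
m=cross(ray("top",*c(208,255,320,130)),ray("scene",*c(186,167,270,220))); print("mouth",m)
print("mouth scene@.138",onplane("scene",*c(186,167,270,220),.138), "top",onplane("top",*c(208,255,320,130),.138))
D=np.load("t3.npz")
for n,k in(("top","d"),("scene","d2")):
    C=cloud(n,D[k]).reshape(-1,3); N=C[(np.hypot(*(C[:,:2]-TRAY).T)<.025)]
    for lo,hi in((.150,.19),(.165,.19),(.195,.225)):
        q=N[(N[:,2]>lo)&(N[:,2]<hi)]; print(n,lo,hi,len(q),q.mean(0).round(4) if len(q) else "")
    S=C[(C[:,2]>.012)&(C[:,2]<.021)&(np.hypot(*(C[:,:2]-TRAY).T)<.065)]; print(n,"tray z",np.median(S[:,2]).round(4),len(S))
E
```

```text
nozzle top crop px 217 244
nozzle scene crop px 583 138
mouth top crop px 212 256
mouth scene crop px 584 167
tip (array([ 0.58864375, -0.07505915,  0.16113877]), np.float64(0.0002489353850654185))
tip scene@.160 [ 0.58733476 -0.07442386  0.16      ]
mouth (array([ 0.58688038, -0.07208394,  0.13771018]), np.float64(0.0009430081476624614))
mouth scene@.138 [ 0.58701545 -0.07271121  0.138     ] top [ 0.58701595 -0.0716467   0.138     ]
top 0.15 0.19 6 [ 0.5825 -0.072   0.1664]
top 0.165 0.19 3 [ 0.5824 -0.0716  0.1702]
top 0.195 0.225 113 [ 0.5852 -0.0703  0.2126]
top tray z 0.0162 111
scene 0.15 0.19 31 [ 0.5877 -0.0758  0.1741]
scene 0.165 0.19 25 [ 0.5878 -0.0758  0.177 ]
scene 0.195 0.225 116 [ 0.5927 -0.0769  0.2093]
scene tray z 0.0151 437
```

The nozzle tip triangulates to (0.5886, -0.0751, 0.161) and the mouth to (0.5869, -0.0721, 0.138), so they are about 3 mm apart. I'll shift slightly, lower under force control, release, and back out.

```bash
python3 - <<'E'
from h import *
T=lambda:round(r.read_state()["time_s"],2)
X=TRAY+[.001,-.002]
r.move_straight(*leanpose(X,.062+.022,15,50,0,1),speed=.03)
print("stop",r.move_straight(*leanpose(X,.062+.011,15,50,0,1),speed=.015,max_force=4),T())
s=r.read_state(); print("bottom z",(s["eef_pos"]-leanpose(X,.062,15,50,0,1)[0])[2].round(4),s["contact_force"].round(2))
E
```

```text
stop True 19.23
bottom z 0.0163 [ 1.34 -0.32  3.65]
```

Contact came at underside z = 0.0163, which is the tray's top. Releasing.

```bash
python3 - <<'E'
from h import *
T=lambda:round(r.read_state()["time_s"],2)
command_gripper(.066); command_gripper(.085)
s=r.read_state(); p=s["eef_pos"]; z=Ro.from_quat(s["eef_rot"]).as_matrix()[:,2]
r.move_straight(p-z*.11,speed=.08)
e=r.read_state()["eef_pos"]; r.move_straight(e+[-.06,-.06,.08],speed=.15); r.hold(.5); print(T())
im,d=optics.get_image("top"); im2,d2=optics.get_image("scene")
c=cloud("scene",d2).reshape(-1,3); t=X=np.array([.588,-.0755])
from scipy.optimize import least_squares
B=c[(np.hypot(*(c[:,:2]-t).T)<.04)&(c[:,2]>.03)&(c[:,2]<.09)]
s=least_squares(lambda a:np.hypot(B[:,0]-a[0]-a[2]*(B[:,2]-.126),B[:,1]-a[1]-a[3]*(B[:,2]-.126))-.029,[*t,0,0],loss="soft_l1",f_scale=.0015); print(len(B),s.x.round(4))
o=np.zeros((400,800,3),np.uint8); o[:,:400]=cv2.resize(im[130:250,240:420],(400,400),interpolation=2)
o[:400,400:]=cv2.resize(im2[220:320,270:370],(400,400),interpolation=2); cv2.imwrite("pics/z7.png",o[...,::-1])
E
```

```text
22.77
420 [ 0.5858 -0.0769 -0.0161  0.0094]
```

View pics/z7.png

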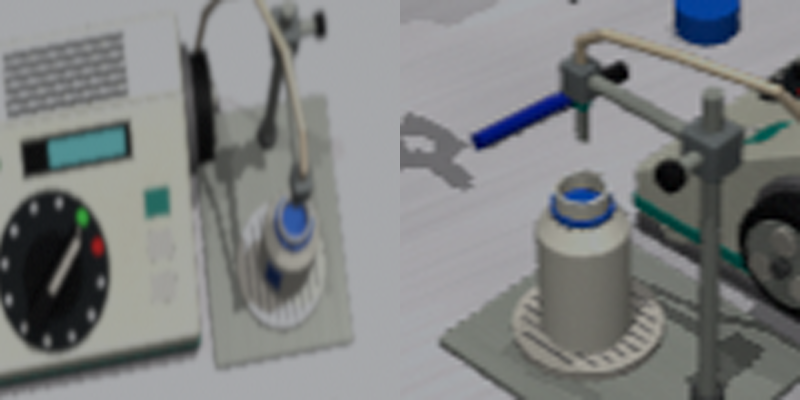

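The left crop shows the pointer on green at (82,217). The right crop shows the bottle upright on the tray with its mouth at (583,188), under the nozzle at (582,138). The fitted axis at the mouth is within about 3 mm of the nozzle, and the robot is clear.

```bash
python3 -c "
from h import *
print(r.finish_job(), r.read_state()['time_s'])"
```

```text
the job is handed in; nothing more can be done
the job is handed in; nothing more can be done
```

The job is handed in (the interface gave no verdict): the empty bottle stands upright on the drip tray, its mouth about 3 mm from the nozzle axis, and the selector rests on the green dot.

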